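# Load the drawing machine's two weight carriers

### The arm

A 6-joint arm with a two-finger parallel gripper is mounted at the origin on the work surface. World frame = base frame: x ahead of the robot, y to its left, z up, the work surface at z = 0. Lengths are in m, angles in rad, forces in N, time in s.
With the tool pointing down it reaches from about 0.35 to 0.8 m from the base axis. Payload 7.3 kg.
Tool frame: the origin (TCP) lies between the finger pads; the fingertips stand 25 mm ahead of it and the grasp point (between the pads) lies 6 mm ahead of it (r.tip_extent is the distance from the TCP to the fingertips, in m); z points along the fingers, y is the direction in which the jaws open and shut (so a half turn about z gives the same grasp; the last joint's range is limited). The gripper opens to 85 mm and grips with 20 to 120 N. Pads are 22 mm wide; open, the fingers measure 114 mm over their backs; the gripper's body (76 mm by 85 mm) begins 54 mm behind the grasp point. The pads swing forward as they close: fully open they stand 13 mm farther back than shut.
Start: joints at [-1.283, 0.342, 1.524, -0, 1.275, -0.146], TCP at [0.221, -0.476, 0.22] pointing down, gripper open.
Joint ranges: [-2.53, 2.53], [-0.77, 2.02], [0.04, 2.7], [-1, 4.14], [0.28, 2.66], [-3.11, 3.11]. Speed limits (rad/s): [2.57, 2.57, 3.14, 3.14, 3.14, 3.14].

### API

Orientations are given as a unit quaternion [x, y, z, w].
In Python, from workcell import r, command_gripper, optics gives the robot as it stands. The module is installed in compiled form; this text tells all that it offers. Calls block until the motion is done:
- r.reach(position, orientation): joint-space move of the TCP to a pose.
- r.move_straight(position, orientation=None, speed=0.15, max_force=None): straight line of the TCP; orientation=None keeps the orientation; speed is the mean speed in m/s. With max_force (N) it stops when the force on the tool has changed by that much, and returns True; else False.
- r.movej(angles): joint-space move.
- command_gripper(opening, force=None): finger opening in m; force is the grip in N (None keeps the last); returns when the fingers have stopped.
- r.hold(seconds).
- r.solve_ik(position, orientation): joint angles nearest the present ones, or None.
- r.read_state(): the state.
- optics.get_image(name): name is "side" or "top" or "wrist"; returns (picture, depth): 384x512x3 uint8, red, green, blue; 384x512 float32, m along the optical axis (not along the pixel's ray), 0 where there is no reading.
- optics.camera_model(name): a dict with "K" (3x3 intrinsics, pixels), "k1" (the pictures are not rectified: a ray, as slopes to the right and down, at radius r is drawn at 1 + k1 r^2 times it, then the intrinsics apply), "R" (3x3) and "t" (3): a world point X has camera coordinates R X + t; the wrist camera has in their place "tool_from_camera" (4x4, takes a point from camera to tool coordinates, whose origin is the TCP and whose axes are the flange's). Camera axes: x right, y down, z forward; pixel columns grow to the right and rows downward; lengths in m; the calibration is good to about 2 mm. A picture is of the moment at which its call begins: read the wrist's pose just before it. camera_model takes no time and is no camera call.
A pose or a line that the arm cannot do raises r.PlanningError and nothing moves.
- r.finish_job(): hands the job in, once; it reports no verdict.
The state is a dict: "time_s": time; "joint_positions": joint angles; "dq": joint speeds; "tau": joint torques, N m; "eef_pos": TCP position; "eef_rot": TCP orientation; "contact_force": force on the tool from outside, world axes, zero at the start; "torque": the same for the moment, N m; "grip_width": finger opening in m.
Only numpy, scipy, OpenCV 4.12 (cv2) and the standard library are available. Lean on these libraries where they do the work, as an engineer would, in place of code of your own. Each camera call takes 0.05 s, during which the arm holds its last target.

### The job

Load the two weight carriers of the drawing machine: on the square-footed carrier stack the three flat round weights, the wide one first, the middle one on it and the narrow one on top, each set down level over the stub beneath it; and set the tall weight upright on the round-footed carrier. Set the weights down rather than dropping them, let go of everything, and leave the pencil pot, wiper, pin dish and clip where they are.

Things in the scene. Friction and masses are not known exactly. Their poses are not given: they have to be found in the camera images.
- wide_weight_mid (a point): the wide flat weight: round bare-aluminium weight, 66 mm in diameter, body 30 mm high, standing upright on the desk, with a dark tapered centring stub on top (18 mm wide at its foot, 8 mm at its tip, a further 8 mm high) and a matching round recess in its underside (28 mm wide, 10 mm deep). The point is on its axis half-way up, the stub not counted, so 15 mm above its underside, 15 mm below its flat top; z is its axis. Mass about 260 g, varying
- middle_weight_mid (a point): the middle flat weight: round bare-aluminium weight, 52 mm in diameter, body 30 mm high, standing upright on the desk, with a dark tapered centring stub on top (18 mm wide at its foot, 8 mm at its tip, a further 8 mm high) and a matching round recess in its underside (28 mm wide, 10 mm deep). The point is on its axis half-way up, the stub not counted, so 15 mm above its underside, 15 mm below its flat top; z is its axis. Mass about 160 g, varying
- narrow_weight_mid (a point): the narrow flat weight: round bare-aluminium weight, 40 mm in diameter, body 30 mm high, standing upright on the desk, with a dark tapered centring stub on top (18 mm wide at its foot, 8 mm at its tip, a further 8 mm high) and a matching round recess in its underside (28 mm wide, 10 mm deep). The point is on its axis half-way up, the stub not counted, so 15 mm above its underside, 15 mm below its flat top; z is its axis. Mass about 100 g, varying
- tall_weight_mid (a point): the tall weight: plain round bare-aluminium cylinder, 44 mm in diameter and 60 mm high, standing upright on the desk, flat top without a stub, a round recess in its underside (28 mm wide, 10 mm deep). The point is on its axis, 30 mm above its underside; z is its axis. Mass about 220 g, varying
- square_seat (a point): the square-footed weight carrier on the desk, fixed: a square aluminium foot 90 mm on a side, 10 mm thick, and in its middle a square 44 mm wide pedestal whose flat top, the seat, is 30 mm above the desk; from the seat rises a dark tapered centring stub (18 mm wide at its foot, 8 mm at its tip, 8 mm high). The point is the centre of the seat, at the foot of the stub; z is up, x and y are along the foot's sides
- round_seat (a point): the round-footed weight carrier on the desk, fixed: a round aluminium foot 90 mm in diameter, 10 mm thick, and in its middle a round 44 mm wide pedestal whose flat top, the seat, is 30 mm above the desk; from the seat rises a dark tapered centring stub (18 mm wide at its foot, 8 mm at its tip, 8 mm high). The point is the centre of the seat, at the foot of the stub; z is up
- pencil_pot: dark round pot, 68 mm wide and 80 mm high, with pencils standing up to 140 mm; loose, not part of the job and to be left where it stands; origin at the centre of its underside
- board_wiper: wood-backed grey wiper, 45 x 110 x 36 mm (x, y, z); loose, not part of the job and to be left where it stands; origin at the centre of its underside
- pin_dish: dark shallow open dish, 70 x 100 x 25 mm (x, y, z), with coloured pins in it; loose, not part of the job and to be left where it stands; origin at the centre of its underside
- clip: green clothes-peg clip lying flat along its x axis, about 72 x 24 x 12 mm; loose, not part of the job and to be left where it stands; origin at the centre of its underside
Not all that is in view belongs to the job. Leave any orange or purple look-alike of the part that bears middle_weight_mid alone. What is shaped like the part that bears round_seat but turquoise is not meant.

How it is judged:
By the outcome, as a careful person would: the job done as asked, in the order asked, and still so for the second after the job is handed in, with the robot touching nothing.
It also fails if it takes over 102 s, if anything falls off the work surface, if the arm or the gripper's body presses on something with over 40 N, if the wrist force passes 120 N, or if a joint passes its speed limit or range.

## Working session

There is one attempt and no reset: what is moved stays moved. The work goes in short steps, each a Python script; the robot and the scene stay as the last script left them, time stands still between calls to the robot, and variables do not carry over. Pictures are saved under pics/ and viewed, and the job is handed in when it is done.

```bash
mkdir -p pics; cat > h.py <<'E'
import numpy as np, cv2
from workcell import r, command_gripper, optics
def save(n,im): cv2.imwrite('pics/'+n+'.png',cv2.cvtColor(im,cv2.COLOR_RGB2BGR))
E
python3 - <<'E'
from h import *
for n in('top','side'):
    im,d=optics.get_image(n); save(n+'0',im); np.savez('pics/'+n+'0.npz',im=im,d=d)
    m=optics.camera_model(n); print(n,m, d.min(),d.max())
s=r.read_state();print(s)
print(optics.camera_model('wrist'))
E
```

```text
top {'K': array([[379.64869975,   0.        , 254.37454398],
       [  0.        , 379.64869975, 195.33125413],
       [  0.        ,   0.        ,   1.        ]]), 'k1': 0.00857325513296697, 'R': array([[-1.98701558e-01, -9.80059991e-01, -3.23329245e-04],
       [-9.57271494e-01,  1.94152029e-01, -2.14327497e-01],
       [ 2.10116580e-01, -4.22776937e-02, -9.76761803e-01]]), 't': array([0.09089726, 0.5593606 , 0.84222894])} 0.0 1.9645876
side {'K': array([[432.11205547,   0.        , 253.68468641],
       [  0.        , 432.11205547, 193.60809192],
       [  0.        ,   0.        ,   1.        ]]), 'k1': -0.06674386349211138, 'R': array([[ 0.99971263, -0.02063367, -0.01220253],
       [-0.02271367, -0.65258868, -0.75737184],
       [ 0.00766413,  0.75743136, -0.65286981]]), 't': array([-0.54516513,  0.03934564,  1.04403596])} 0.0 2.921201
{'time_s': 0.1, 'joint_positions': array([-1.28299486e+00,  3.42658126e-01,  1.52492005e+00,  1.49408636e-05,
        1.27538018e+00, -1.46002434e-01]), 'dq': array([ 9.71814607e-04, -1.50868038e-03, -2.59302305e-03, -2.98698189e-03,
       -8.91
[... 311 characters left out ...]
_force': array([-0.64943101,  0.42150779, -0.31463037]), 'torque': array([-0.011867  ,  0.02403645, -0.03676377]), 'grip_width': 0.0858259860780296}
{'K': array([[310.56578869,   0.        , 256.23636538],
       [  0.        , 310.56578869, 190.79250883],
       [  0.        ,   0.        ,   1.        ]]), 'k1': -0.008125360291408874, 'tool_from_camera': array([[-1.38971681e-04, -9.48266648e-01, -3.17474951e-01,
         8.03100521e-02],
       [ 9.99999953e-01, -4.53731092e-05, -3.02215554e-04,
        -1.35373472e-03],
       [ 2.72176105e-04, -3.17474978e-01,  9.48266610e-01,
        -1.53915795e-01],
       [ 0.00000000e+00,  0.00000000e+00,  0.00000000e+00,
         1.00000000e+00]])}
```

View pics/top0.png

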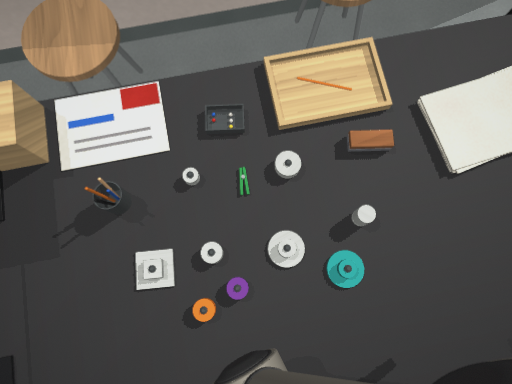

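View pics/side0.png

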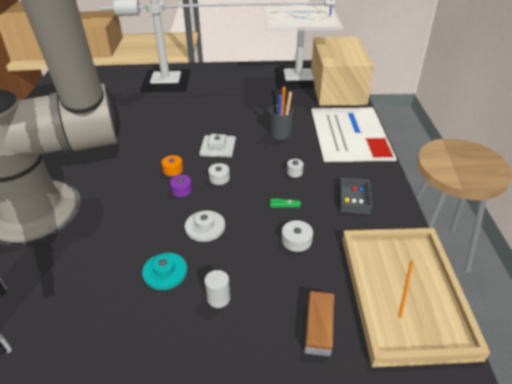

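```bash
cat >> h.py <<'E'
def rays(m,uv):
    K=m['K']; D=np.array([m['k1'],0,0,0,0.])
    return cv2.undistortPoints(np.asarray(uv,float).reshape(-1,1,2),K,D).reshape(-1,2)
def camRT(name,s=None):
    m=optics.camera_model(name)
    if name!='wrist': R=m['R'].T; return m,R,-R@m['t']
    from scipy.spatial.transform import Rotation as Ro
    T=m['tool_from_camera']; Rt=Ro.from_quat(s['eef_rot']).as_matrix()
    return m,Rt@T[:3,:3],Rt@T[:3,3]+s['eef_pos']
def onplane(name,uv,z,s=None):
    m,R,c=camRT(name,s); n=rays(m,uv); d=np.c_[n,np.ones(len(n))]@R.T
    return c+d*((z-c[2])/d[:,2])[:,None]
def cloud(name,uv,dep,s=None):
    m,R,c=camRT(name,s); n=rays(m,uv); return (np.c_[n,np.ones(len(n))]*dep[:,None])@R.T+c
def blob(im,uv,rad=30,vmin=90,sat=60):
    hsv=cv2.cvtColor(im,cv2.COLOR_RGB2HSV); mk=((hsv[...,2]>vmin)&(hsv[...,1]<sat)).astype(np.uint8)
    w=np.zeros_like(mk); cv2.circle(w,tuple(int(x) for x in uv),rad,1,-1); return mk&w
def project(name,X,s=None):
    m,R,c=camRT(name,s); p=R.T@(np.asarray(X)-c); q,_=cv2.projectPoints(p.reshape(1,1,3),np.zeros(3),np.zeros(3),m['K'],np.array([m['k1'],0,0,0,0.])); return q.ravel()
E
python3 - <<'E'
from h import *
T=dict(wide=((288,164),.03,16),middle=((211,252),.03,14),narrow=((191,177),.03,12),tall=((364,215),.06,14),square=((152,269),.03,24),round=((287,249),.03,22))
S=dict(wide=(297,236),middle=(219,174),narrow=(295,168),tall=(218,289),square=(217,145),round=(204,224))
for name,TT in(('top',{k:v[0] for k,v in T.items()}),('side',S)):
    f=np.load(f'pics/{name}0.npz'); im,d=f['im'],f['d']
    for k,uv in TT.items():
        z=T[k][1]
        mk=blob(im,uv,T[k][2]+4); v,u=np.nonzero(mk&(d>0)); P=cloud(name,np.c_[u,v],d[v,u])
        sel=abs(P[:,2]-z)<.006
        Q=P[sel][:,:2].astype(np.float32)
        c,rad=cv2.minEnclosingCircle(Q) if len(Q) else ((0,0),0)
        # plane-based, dark stub centroid near uv
        g=cv2.cvtColor(im,cv2.COLOR_RGB2GRAY); 
        print(name,k,len(u),sel.sum(),'z pct',np.percentile(P[:,2],[5,50,95]).round(3),'circ',np.round(c,4),round(rad*2,4),'mean',Q.mean(0).round(4) if len(Q) else '', 'ray',onplane(name,[uv],z+.004)[0].round(4))
ims=[np.load(f'pics/{n}0.npz')['im'] for n in('top','side')]
save('crop0',np.vstack([cv2.resize(ims[0][130:330,120:400],None,fx=2.8,fy=2.8)[:, :784], ])[:600])
E
```

```text
top wide 567 489 z pct [0.003 0.031 0.034] circ [ 0.6374 -0.1217] 0.0667 mean [ 0.6367 -0.1214] ray [ 0.6338 -0.1214  0.034 ]
top middle 383 339 z pct [0.002 0.031 0.034] circ [0.4577 0.1046] 0.0519 mean [0.4569 0.1045] ray [0.4576 0.1049 0.034 ]
top narrow 228 168 z pct [0.001 0.03  0.034] circ [0.6554 0.1223] 0.0403 mean [0.6544 0.1224] ray [0.6487 0.1213 0.034 ]
top tall 391 281 z pct [0.011 0.06  0.063] circ [ 0.4701 -0.2702] 0.0449 mean [ 0.4703 -0.2701] ray [ 0.4684 -0.264   0.064 ]
top square 1444 326 z pct [0.007 0.011 0.032] circ [0.4481 0.2477] 0.0585 mean [0.4473 0.2466] ray [0.4462 0.2475 0.034 ]
top round 1083 236 z pct [0.008 0.012 0.032] circ [ 0.432  -0.0733] 0.0442 mean [ 0.4315 -0.0731] ray [ 0.4287 -0.0733  0.034 ]
side wide 868 541 z pct [-0.001  0.029  0.032] circ [ 0.637  -0.1209] 0.0683 mean [ 0.6368 -0.124 ] ray [ 0.6353 -0.1399  0.034 ]
side middle 441 209 z pct [-0.001  0.024  0.033] circ [0.4552 0.1044] 0.0565 mean [0.457 0.102] ray [0.4601 0.0804 0.034 ]
side narrow 296 121 z pct [-0.001  0.021  0.035] circ [0.6559 0.1243] 0.0428 mean [0.6547 0.1203] ray [0.6532 0.0982 0.034 ]
side tall 796 356 z pct [-0.     0.049  0.061] circ [ 0.47   -0.2715] 0.0443 mean [ 0.4703 -0.2731] ray [ 0.4752 -0.296   0.064 ]
side square 975 292 z pct [-0.001  0.01   0.032] circ [0.4487 0.1832] 0.185 mean [0.4517 0.1775] ray [0.4494 0.2096 0.034 ]
side round 1077 224 z pct [-0.     0.01   0.031] circ [ 0.4313 -0.0729] 0.0457 mean [ 0.4313 -0.0755] ray [ 0.4341 -0.097   0.034 ]
```

View pics/crop0.png

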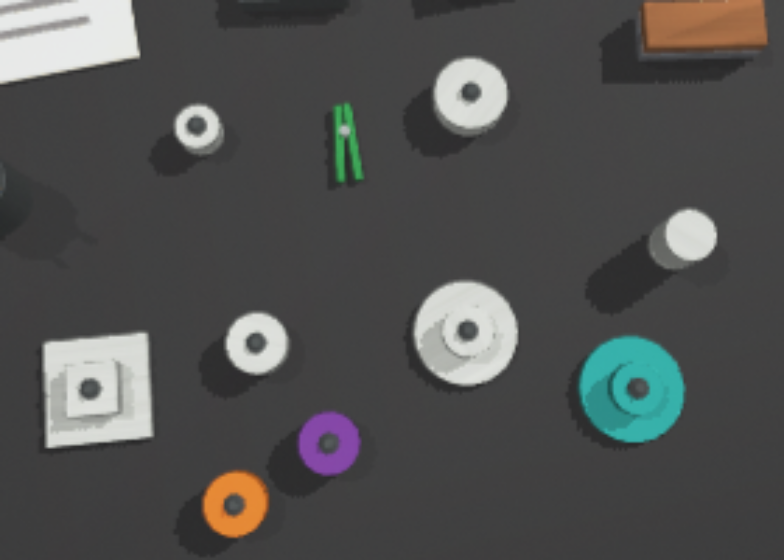

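The carriers, weights and look-alikes, by top-image pixel:

| Item | Pixel(s) | Decision |
|---|---|---|
| Bare-aluminium flat weights | wide (288,164), middle (211,252), narrow (191,177) | use |
| Middle look-alikes | purple (237,289), orange (204,310) | rejected by colour |
| Tall weight | (364,215), plain top | use |
| Square-footed carrier | (152,269) | use |
| Round-footed carrier, aluminium | (287,249) | use |
| Turquoise carrier look-alike | (346,269) | rejected by colour |

The crop confirms these choices. The measured top heights (0.03 and 0.06 m) and diameters (66.7, 51.9, 40.3 and 44.9 mm) match the descriptions. The top and side views agree to about 2 mm.

I'll start with the wide weight.

```bash
cat >> h.py <<'E'
def q(a): return [np.cos(a/2),np.sin(a/2),0,0]
def yaw(p): return np.arctan2(p[1],p[0])+np.pi/2
def pick(p,z,hi=.16,force=40):
    o=q(yaw(p)); command_gripper(.085,force)
    r.reach([p[0],p[1],hi],o)
    st=r.move_straight([p[0],p[1],z],speed=.12,max_force=12)
    s=r.read_state(); print('down',st,s['eef_pos'].round(4),s['contact_force'].round(1))
E
python3 - <<'E'
from h import *
print(r.tip_extent)
p=[.637,-.1213]
pick(p,.024)
im,d=optics.get_image('side'); save('side1',im[120:320,150:420].repeat(2,0).repeat(2,1))
print(r.read_state()['time_s'])
E
```

```text
0.025
down False [ 0.6376 -0.1215  0.0249] [-0.1 -0.3  0.1]
3.6333
```

View pics/side1.png

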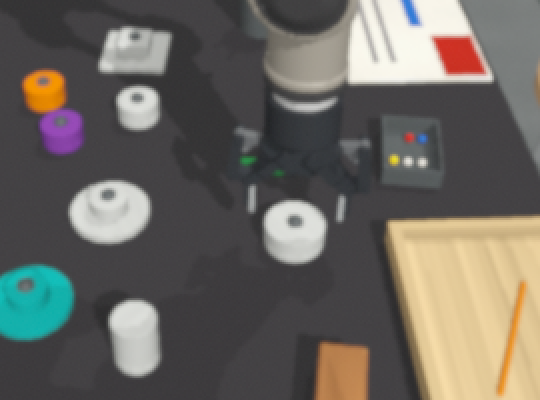

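```bash
python3 - <<'E'
from h import *
s=r.read_state(); print(s['eef_pos'],s['dq'].round(3),s['grip_width'])
for X in([.637,-.1213,.034],[.6376,-.1215,.025],[.6376,-.1215,.0]): print(project('side',X))
im,d=optics.get_image('side'); save('side2',im[120:320,150:420].repeat(2,0).repeat(2,1))
im,d=optics.get_image('wrist'); save('wrist2',im)
E
```

```text
[ 0.63762419 -0.12146246  0.02499661] [ 0.    -0.     0.003 -0.    -0.001 -0.   ] 0.08498034520157532
[296.96458437 229.75265332]
[297.02496538 232.71089168]
[296.41370509 240.57322846]
```

View pics/side2.png

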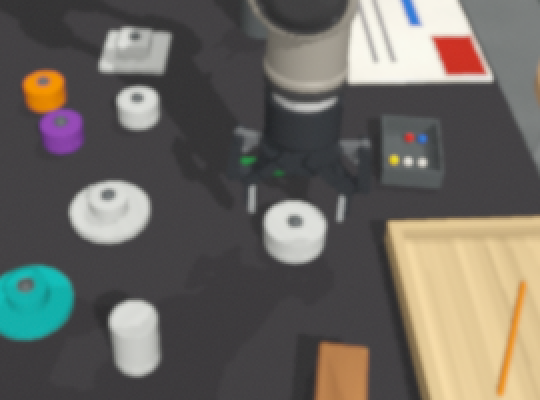

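View pics/wrist2.png

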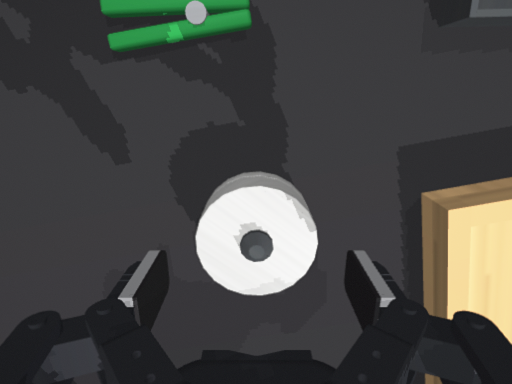

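The side view shows the fingers about 11 px above where the reported pose puts them, at rows 226–230, and the pads are not around the weight. I'll measure where the pads really are before closing.

```bash
python3 - <<'E'
from h import *
s=r.read_state()
im,d=optics.get_image('side'); 
for uv in [(276,222),(276,218),(276,214),(320,228),(320,222),(320,218)]:
    v=d[uv[1]-1:uv[1]+2,uv[0]-1:uv[0]+2]; print('side',uv,cloud('side',[uv],np.array([d[uv[1],uv[0]]]))[0].round(3),im[uv[1],uv[0]],v.min().round(3),v.max().round(3))
s=r.read_state(); im,d=optics.get_image('wrist')
for uv in [(256,210),(225,240),(290,240),(256,275),(150,270),(370,270),(162,265),(352,265),(256,100)]:
    print('wrist',uv,cloud('wrist',[uv],np.array([d[uv[1],uv[0]]]),s)[0].round(3),im[uv[1],uv[0]])
print(project('wrist',[.637,-.1213,.034],s))
f=np.load('pics/side0.npz')
E
```

```text
side (276, 222) [ 0.591 -0.123  0.061] [148 150 150] 0.911 0.918
side (276, 218) [ 0.591 -0.124  0.074] [160 163 162] 0.903 0.911
side (276, 214) [ 0.59  -0.125  0.086] [155 157 157] 0.895 0.904
side (320, 228) [ 0.682 -0.142  0.058] [159 162 161] 0.897 0.985
side (320, 222) [ 0.68  -0.143  0.077] [162 165 165] 0.891 0.894
side (320, 218) [ 0.68  -0.139  0.085] [129 131 131] 0.881 0.89
wrist (256, 210) [ 0.64  -0.099  0.031] [244 244 243]
wrist (225, 240) [ 0.62  -0.113  0.03 ] [245 244 244]
wrist (290, 240) [ 0.654 -0.119  0.032] [247 247 246]
wrist (256, 275) [ 0.632 -0.137  0.032] [243 243 243]
wrist (150, 270) [ 0.595 -0.102  0.069] [26 25 27]
wrist (370, 270) [ 0.683 -0.119  0.068] [115 116 118]
wrist (162, 265) [ 0.595 -0.107  0.057] [27 28 29]
wrist (352, 265) [ 0.679 -0.123  0.058] [23 21 22]
wrist (256, 100) [ 0.649 -0.047  0.001] [46 46 48]
[259.11063877 251.34773442]
```

```bash
python3 - <<'E'
from h import *
s=r.read_state(); im,d=optics.get_image('wrist')
v,u=np.nonzero((d>0)); P=cloud('wrist',np.c_[u,v],d[v,u],s)
rad=np.array([.982,-.187]); tang=np.array([.187,.982])
rel=P[:,:2]-s['eef_pos'][:2]; a=rel@rad; t=rel@tang
m=(P[:,2]>.04)|((abs(a)>.038)&(abs(a)<.06)&(abs(t)<.02)&(P[:,2]>.006))
for sgn in(1,-1):
    k=m&(a*sgn>0)
    for lo in np.arange(.0,.13,.01):
        kk=k&(P[:,2]>=lo)&(P[:,2]<lo+.01)
        if kk.sum(): print(sgn,round(lo,3),kk.sum(),'a',np.percentile(abs(a[kk]),[2,50,98]).round(3),'t',np.percentile(t[kk],[2,50,98]).round(3),'px',u[kk].mean().round(),v[kk].mean().round())
save('wrist3',cv2.resize(im[200:384,60:440],None,fx=2,fy=2))
E
```

```text
1 0.04 23 a [0.041 0.041 0.041] t [-0.007  0.002  0.008] px 346.0 266.0
1 0.05 464 a [0.04  0.041 0.053] t [-0.01   0.007  0.012] px 354.0 267.0
1 0.06 714 a [0.04  0.041 0.054] t [-0.01   0.007  0.012] px 364.0 278.0
1 0.07 856 a [0.04  0.041 0.054] t [-0.01   0.007  0.012] px 372.0 292.0
1 0.08 790 a [0.04  0.042 0.052] t [-0.003  0.009  0.013] px 380.0 303.0
1 0.09 1774 a [0.038 0.052 0.07 ] t [-0.003  0.012  0.014] px 424.0 319.0
1 0.1 4730 a [0.009 0.058 0.07 ] t [-0.007  0.008  0.017] px 439.0 348.0
1 0.11 5054 a [0.001 0.029 0.066] t [0.009 0.012 0.018] px 379.0 361.0
1 0.12 1396 a [0.011 0.024 0.06 ] t [0.012 0.017 0.018] px 371.0 375.0
-1 0.04 27 a [0.044 0.044 0.045] t [-0.008 -0.001  0.008] px 167.0 268.0
-1 0.05 463 a [0.044 0.044 0.056] t [-0.01   0.007  0.012] px 159.0 267.0
-1 0.06 723 a [0.044 0.045 0.057] t [-0.01   0.007  0.012] px 149.0 278.0
-1 0.07 888 a [0.044 0.045 0.057] t [-0.01   0.007  0.012] px 141.0 292.0
-1 0.08 800 a [0.044 0.046 0.056] t [-0.003  0.009  0.013] px 132.0 303.0
-1 0.09 1767 a [0.042 0.056 0.074] t [-0.003  0.012  0.014] px 88.0 319.0
-1 0.1 4755 a [0.013 0.062 0.074] t [-0.007  0.009  0.017] px 72.0 348.0
-1 0.11 5468 a [0.001 0.031 0.07 ] t [0.009 0.012 0.018] px 142.0 362.0
-1 0.12 1426 a [0.009 0.028 0.064] t [0.012 0.017 0.019] px 141.0 375.0
```

View pics/wrist3.png

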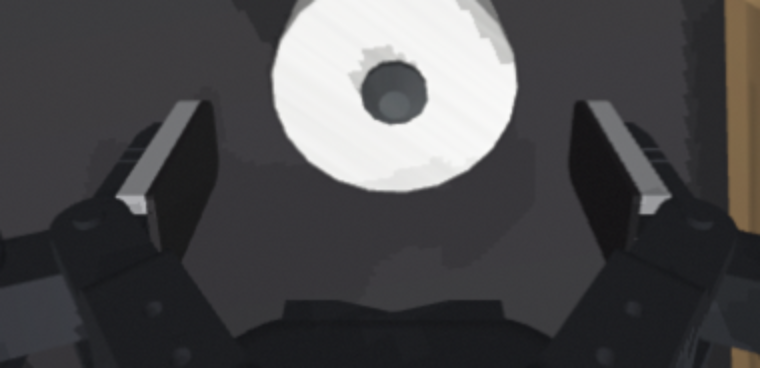

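Both cameras put the open fingertips at z ≈ 0.049 while the TCP reads 0.025. The tips should be at about 0.013, so the tool really sits about 36 mm higher than the interface says. Laterally it agrees. I'll apply a z offset, approach with a force guard, and check the tips again.

```bash
cat >> h.py <<'E'
def wrist_look(c,z,name=None,rad=.06):
    """circle of bright top at height z near c; and pads' tip height / centre"""
    s=r.read_state(); im,d=optics.get_image('wrist')
    if name: save(name,im)
    v,u=np.nonzero(d>0); P=cloud('wrist',np.c_[u,v],d[v,u],s)
    hsv=cv2.cvtColor(im,cv2.COLOR_RGB2HSV)[v,u]
    k=(hsv[:,2]>90)&(hsv[:,1]<60)&(abs(P[:,2]-z)<.005)&(np.hypot(P[:,0]-c[0],P[:,1]-c[1])<rad)
    cc,rr=cv2.minEnclosingCircle(P[k][:,:2].astype(np.float32)) if k.sum()>5 else ((0,0),0)
    print('wrist circle',np.round(cc,4),'dia',round(2*rr,4),'z',np.median(P[k][:,2]).round(4) if k.any() else None,k.sum())
    return np.array(cc),rr,P,u,v,s
def pads(P,s,half):
    yw=yaw(s['eef_pos'])-np.pi/2; a=np.array([np.cos(yw),np.sin(yw)]); t=np.array([-a[1],a[0]])
    rel=P[:,:2]-s['eef_pos'][:2]; ra=rel@a; rt=rel@t
    for sg in(1,-1):
        k=(sg*ra>half-.006)&(sg*ra<half+.016)&(abs(rt)<.014)&(P[:,2]>s['eef_pos'][2]-.03)&(P[:,2]<s['eef_pos'][2]+.05)
        if k.sum()>10: print('pad',sg,k.sum(),'tipz rel TCP',(np.percentile(P[k][:,2],1)-s['eef_pos'][2]).round(4),'inner',np.percentile(sg*ra[k],3).round(4),'t',np.percentile(rt[k],[1,99]).round(4))
E
python3 - <<'E'
from h import *
c,_,P,u,v,s=wrist_look([.637,-.12],.03); pads(P,s,.0425)
st=r.move_straight([.637,-.1205,-.008],speed=.08,max_force=8); s=r.read_state()
print(st,s['eef_pos'].round(4),s['contact_force'].round(1))
c,_,P,u,v,s=wrist_look([.637,-.12],.03,'wrist4'); pads(P,s,.0425)
im,d=optics.get_image('side'); save('side4',im[120:320,150:420].repeat(2,0).repeat(2,1))
E
```

```text
wrist circle [ 0.6358 -0.119 ] dia 0.0672 z 0.0303 9966
pad 1 2975 tipz rel TCP -0.0253 inner 0.0383 t [-0.0133  0.0135]
pad -1 2916 tipz rel TCP -0.0251 inner 0.0392 t [-0.0133  0.0134]
False [ 0.6368 -0.1204 -0.0087] [-0.4 -0.5 -0.4]
wrist circle [ 0.6369 -0.1092] dia 0.0984 z 0.0304 14832
pad 1 2922 tipz rel TCP 0.0078 inner 0.0381 t [-0.0122  0.0135]
pad -1 2987 tipz rel TCP 0.008 inner 0.0383 t [-0.0126  0.0137]
```

View pics/wrist4.png

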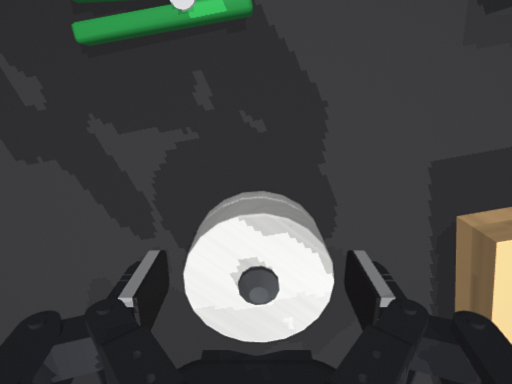

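View pics/side4.png

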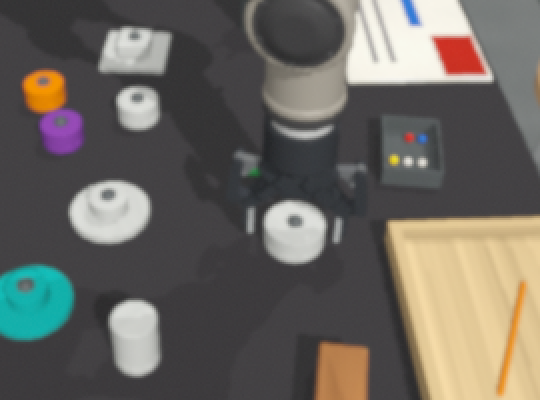

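The pads now straddle the wide weight, with tips near z ≈ 0.015. Closing and lifting.

```bash
python3 - <<'E'
from h import *
command_gripper(.055,40); s=r.read_state(); print('w',s['grip_width'],s['contact_force'].round(1))
r.move_straight([.637,-.1205,.15],speed=.15)
s=r.read_state(); print('w',s['grip_width'],s['contact_force'].round(1),s['time_s'])
c,rr,P,u,v,s=wrist_look(s['eef_pos'],s['eef_pos'][2]+.039,'wrist5',.045)
im,d=optics.get_image('side'); save('side5',im[60:320,150:420].repeat(2,0).repeat(2,1))
E
```

```text
w 0.06485428283460794 [-0.   0.4  4.3]
w 0.06469872428393175 [ 0.1 -0.1 -2.8] 6.1
wrist circle [ 0.636  -0.1126] dia 0.0787 z 0.1861 14379
```

View pics/wrist5.png

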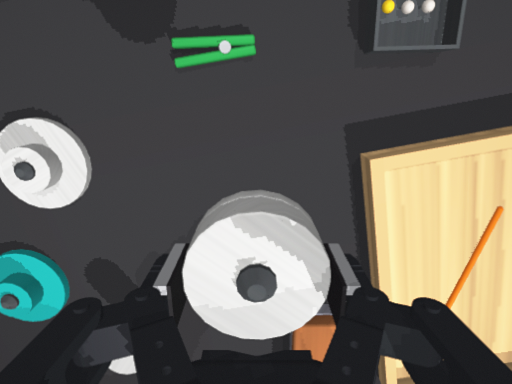

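View pics/side5.png

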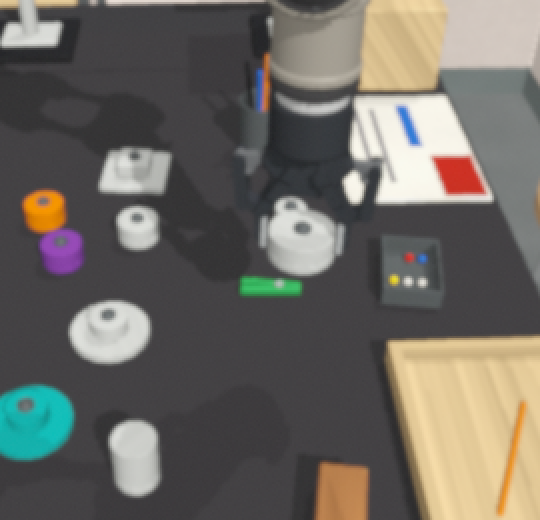

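```bash
python3 - <<'E'
from h import *
p=np.array([.4472,.2472]); a=yaw(p); t=np.array([-np.sin(a-np.pi/2),np.cos(a-np.pi/2)])
o=p-.09*t
r.reach([*o,.14],q(a)); 
s=r.read_state(); im,d=optics.get_image('wrist'); save('wrist6',im); np.savez('pics/w6.npz',im=im,d=d,pos=s['eef_pos'],rot=s['eef_rot'])
print(s['eef_pos'].round(4),s['grip_width'],s['time_s'],'expect seat px',project('wrist',[*p,.03],s), 'stub tip',project('wrist',[*p,.038],s))
E
```

```text
[0.4918 0.1677 0.1402] 0.06435153426448234 7.4333 expect seat px [256.78497497  76.32351803] stub tip [256.80530345  75.98681657]
```

View pics/wrist6.png

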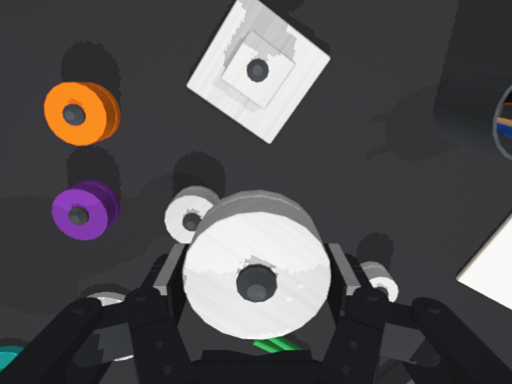

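```bash
python3 - <<'E'
from h import *
f=np.load('pics/w6.npz'); im,d=f['im'],f['d']; s=dict(eef_pos=f['pos'],eef_rot=f['rot'])
v,u=np.nonzero(d>0); P=cloud('wrist',np.c_[u,v],d[v,u],s)
k=(v<150)&(u>180)&(u<340)&(cv2.cvtColor(im,cv2.COLOR_RGB2GRAY)[v,u]>60)
print(np.percentile(P[k][:,2],[5,30,50,70,95]).round(4))
for lo,hi in((.025,.036),(.036,.045),(.006,.015)):
    Q=P[k&(P[:,2]>lo)&(P[:,2]<hi)][:,:2].astype(np.float32)
    if len(Q)>5: (c,wh,an)=cv2.minAreaRect(Q); print(lo,len(Q),np.round(c,4),np.round(wh,4),an)
g=cv2.cvtColor(im,cv2.COLOR_RGB2GRAY); m=(g<95).astype(np.uint8); w=np.zeros_like(m); cv2.circle(w,(257,70),18,1,-1); mm=cv2.moments(m&w); c=(mm['m10']/mm['m00'],mm['m01']/mm['m00']); print(c,mm['m00'],onplane('wrist',[c],.034,s).round(4))
# top view
f=np.load('pics/top0.npz'); im,d=f['im'],f['d']; v,u=np.nonzero(blob(im,(153,269),30)&(d>0)); P=cloud('top',np.c_[u,v],d[v,u])
for lo,hi in((.025,.036),(.006,.015)):
    Q=P[(P[:,2]>lo)&(P[:,2]<hi)][:,:2].astype(np.float32); (c,wh,an)=cv2.minAreaRect(Q); print('top',lo,len(Q),np.round(c,4),np.round(wh,4),an)
f=np.load('pics/side0.npz'); im,d=f['im'],f['d']; v,u=np.nonzero(blob(im,(217,145),22)&(d>0)); P=cloud('side',np.c_[u,v],d[v,u])
for lo,hi in((.025,.036),(.006,.015)):
    Q=P[(P[:,2]>lo)&(P[:,2]<hi)&(P[:,1]>.19)][:,:2].astype(np.float32); (c,wh,an)=cv2.minAreaRect(Q); print('side',lo,len(Q),np.round(c,4),np.round(wh,4),an)
E
```

```text
[0.0086 0.0101 0.0107 0.0116 0.0314]
0.025 2956 [0.4453 0.2517] [0.0441 0.0441] 84.28826904296875
0.036 226 [0.4455 0.252 ] [0.0128 0.0132] 18.86112403869629
0.006 8323 [0.4455 0.2516] [0.0901 0.0903] 84.00862884521484
(257.2758620689655, 69.7962382445141) 319.0 [[0.4453 0.2515 0.034 ]]
top 0.025 326 [0.4475 0.2478] [0.0449 0.0438] 84.71729278564453
top 0.006 1031 [0.4476 0.2476] [0.0909 0.0895] 84.06856536865234
side 0.025 144 [0.4465 0.2496] [0.0507 0.0436] 84.248046875
side 0.006 405 [0.4461 0.2494] [0.0944 0.0909] 83.92298889160156
```

Seat estimates from wrist, side and top differ by up to 4.5 mm. Corrected for how each camera saw the pick, they agree to about 1.5 mm at (0.447, 0.250), well inside the 5 mm stub clearance. Placing there.

```bash
cat >> h.py <<'E'
def lower(p,zexp,spd=.03,f=4,above=.14):
    a=yaw(p); s=r.read_state()
    r.reach([p[0],p[1],max(above,zexp+.06)],q(a))
    r.move_straight([p[0],p[1],zexp+.014],speed=.12)
    r.hold(.1); s=r.read_state(); print('pre',s['eef_pos'].round(4),s['contact_force'].round(1))
    st=r.move_straight([p[0],p[1],zexp-.006],speed=spd,max_force=f)
    s=r.read_state(); print('contact',st,s['eef_pos'].round(4),s['contact_force'].round(1),'w',s['grip_width'],s['time_s'])
E
python3 - <<'E'
from h import *
lower([.447,.250],.0205)
im,d=optics.get_image('side'); save('side7',im[60:260,120:390].repeat(2,0).repeat(2,1))
im,d=optics.get_image('wrist'); save('wrist7',im)
E
```

```text
pre [0.4476 0.2502 0.0353] [-0.7  0.6 -2.2]
contact True [0.4471 0.2501 0.0229] [-0.9 -0.   6.9] w 0.06434726813285464 9.5417
```

View pics/side7.png

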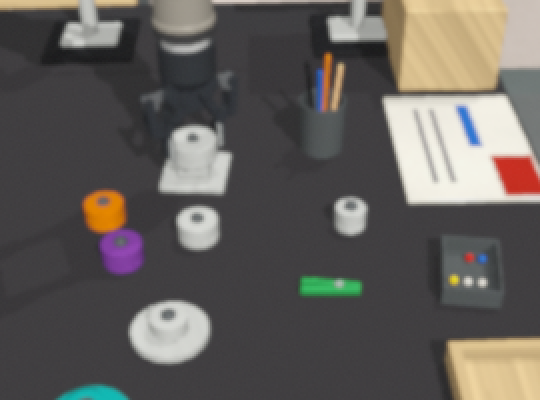

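View pics/wrist7.png

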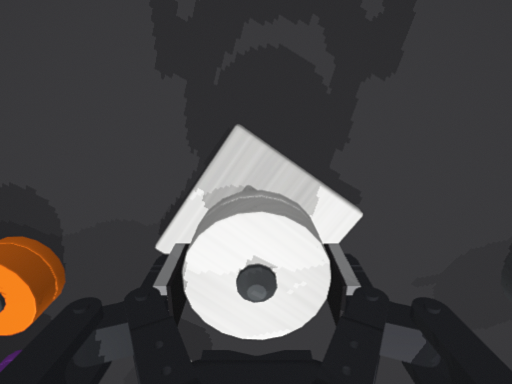

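```bash
python3 - <<'E'
from h import *
command_gripper(.082,40); s=r.read_state(); print(s['grip_width'],s['eef_pos'].round(4),s['contact_force'].round(1))
r.move_straight([.447,.250,.12],speed=.15)
a=yaw([.447,.25]); t=np.array([-np.sin(a-np.pi/2),np.cos(a-np.pi/2)])
s=r.read_state(); print(s['time_s'])
c,rr,P,u,v,s=wrist_look([.446,.25],.06,'wrist8',.05)
k=(abs(P[:,2]-.06)<.006)&(np.hypot(*(P[:,:2]-c).T)<.03)&(np.hypot(*(P[:,:2]-c).T)>.012)
A=np.c_[P[k][:,:2]-c,np.ones(k.sum())]; print('tilt',np.linalg.lstsq(A,P[k][:,2],rcond=None)[0].round(4))
Q=P[(abs(P[:,2]-.01)<.004)&(np.hypot(*(P[:,:2]-c).T)<.075)][:,:2].astype(np.float32); rc=cv2.minAreaRect(Q); print('foot',np.round(rc[0],4),np.round(rc[1],4))
np.savez('pics/w8.npz',P=P,u=u,v=v)
E
```

```text
0.08203608318526974 [0.4464 0.2498 0.022 ] [ 0.5 -0.2  0.8]
10.7583
wrist circle [0.4448 0.252 ] dia 0.0663 z 0.0603 5540
tilt [-0.0017  0.0001  0.0603]
foot [0.4455 0.2519] [0.0898 0.0901]
```

View pics/wrist8.png

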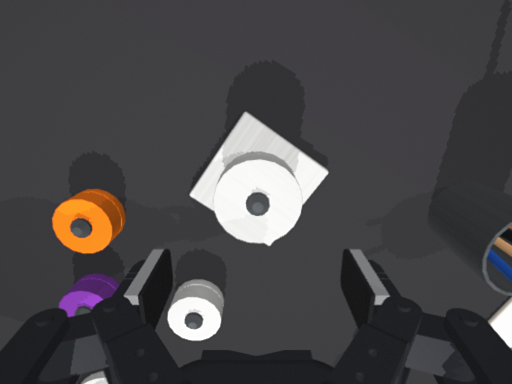

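The wide weight is seated level: top at 0.0603, slope 0.0017 or less, and its centre is 0.7 mm from the foot's centre. Next is the middle weight.

```bash
cat >> h.py <<'E'
def pick2(p,z,op,w,lift=.16,hi=.12,name=None):
    a=yaw(p); r.reach([p[0],p[1],hi],q(a)); command_gripper(op,40)
    st=r.move_straight([p[0],p[1],z],speed=.12,max_force=8)
    r.hold(.1); s=r.read_state(); print('down',st,s['eef_pos'].round(4),s['contact_force'].round(1))
    if name: im,d=optics.get_image('wrist'); save(name,im)
    if st: return
    command_gripper(w,40); s=r.read_state(); print('grip',s['grip_width'],s['eef_pos'].round(4),s['contact_force'].round(1))
    r.move_straight([p[0],p[1],lift],speed=.15)
    s=r.read_state(); print('lift',s['grip_width'],s['contact_force'].round(1),s['time_s'])
E
python3 - <<'E'
from h import *
pick2([.4572,.1063],-.009,.074,.042,name='wrist9')
im,d=optics.get_image('wrist'); save('wrist10',im)
E
python3 -c "
import cv2,numpy as np
cv2.imwrite('pics/w910.png',cv2.resize(np.hstack([cv2.imread('pics/wrist9.png'),cv2.imread('pics/wrist10.png')]),(800,300)))"
```

```text
down False [ 0.4577  0.1063 -0.0084] [-0.2 -0.1 -0. ]
grip 0.051369978820514806 [ 0.4574  0.1063 -0.0084] [-1.9  0.6  6.5]
lift 0.05092857313288818 [ 0.5 -0.9 -2.1] 14.675
```

View pics/w910.png

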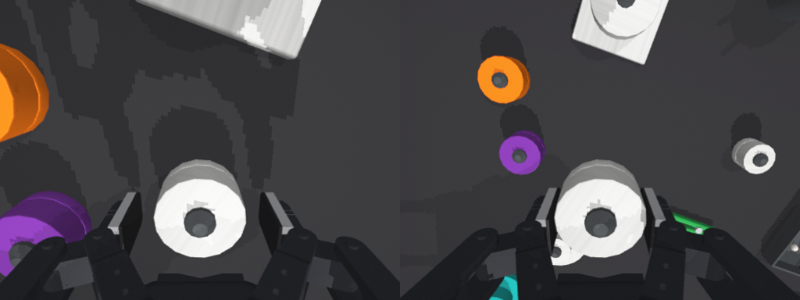

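```bash
cat >> h.py <<'E'
def release_check(p,op,topz,name,up):
    command_gripper(op,40); s=r.read_state(); print('rel',s['grip_width'],s['eef_pos'].round(4),s['contact_force'].round(1))
    r.move_straight([p[0],p[1],up],speed=.15); print(r.read_state()['time_s'])
    c,rr,P,u,v,s=wrist_look(np.array(p)+[-.0018,.002],topz,name,.04)
    D=np.hypot(*(P[:,:2]-c).T); k=(abs(P[:,2]-topz)<.006)&(D<rr)&(D>.012)
    A=np.c_[P[k][:,:2]-c,np.ones(k.sum())]; print('tilt',np.linalg.lstsq(A,P[k][:,2],rcond=None)[0].round(4))
E
python3 - <<'E'
from h import *
p=[.4467,.2499]
lower(p,.052,above=.16)
im,d=optics.get_image('side'); save('side11',cv2.resize(im[80:230,140:310],None,fx=3.5,fy=3.5))
E
```

```text
pre [0.4473 0.25   0.0669] [ 0.3  0.4 -1.2]
contact True [0.4467 0.2499 0.0516] [-1.3  0.3  5.8] w 0.05079760991259306 16.9
```

View pics/side11.png

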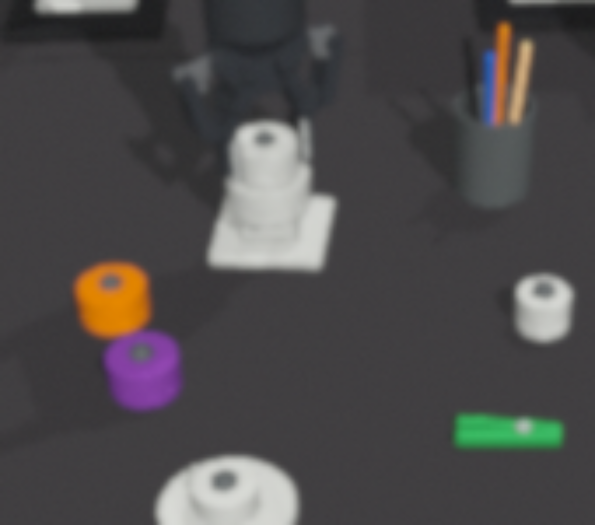

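Contact came at 0.0516, exactly the pick height plus 60 mm, so the middle weight is seated. Releasing and checking.

```bash
python3 - <<'E'
from h import *
release_check([.4467,.2499],.072,.09,'wrist12',.15)
E
```

```text
rel 0.07211985510076277 [0.446  0.2497 0.051 ] [-1.2  0.1  0.4]
18.1
wrist circle [0.444 0.252] dia 0.052 z 0.0903 3364
tilt [ 0.005  -0.0124  0.0901]
```

View pics/wrist12.png

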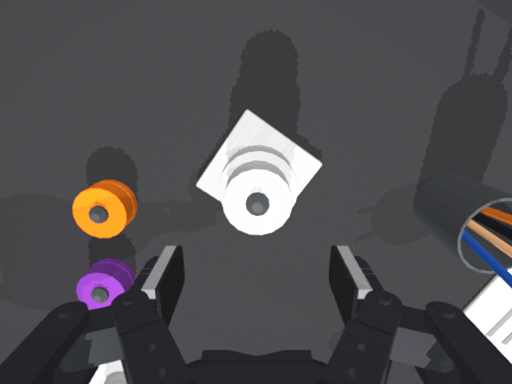

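```bash
python3 - <<'E'
from h import *
pick2([.6549,.1238],-.0075,.064,.030,lift=.17,hi=.13,name='wrist13')
im,d=optics.get_image('wrist'); save('wrist14',im)
E
python3 -c "
import cv2,numpy as np
cv2.imwrite('pics/w1314.png',cv2.resize(np.hstack([cv2.imread('pics/wrist13.png'),cv2.imread('pics/wrist14.png')]),(800,300)))"
```

```text
down False [ 0.6555  0.1239 -0.0065] [-1.  -1.   0.7]
grip 0.03902860828359072 [ 0.6553  0.1238 -0.0069] [-1.7  0.1  4.1]
lift 0.0385008057084688 [-0.2  0.7 -0.4] 22.4917
```

View pics/w1314.png

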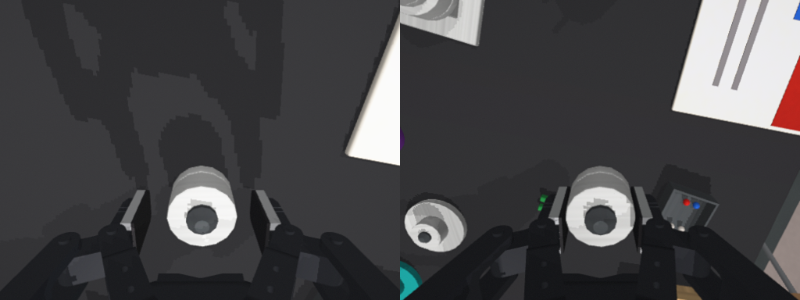

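```bash
python3 - <<'E'
from h import *
lower([.4464,.2499],.083,above=.18)
im,d=optics.get_image('side'); save('side15',cv2.resize(im[60:210,140:310],None,fx=3.5,fy=3.5))
E
```

```text
pre [0.4471 0.25   0.0978] [-0.3  1.   0.2]
contact True [0.4465 0.25   0.0831] [-0.3 -0.1  7. ] w 0.03865810963695858 24.9583
```

View pics/side15.png

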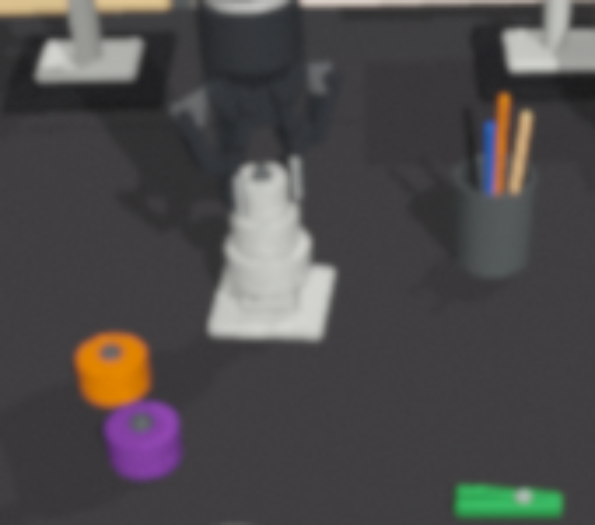

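```bash
python3 - <<'E'
from h import *
release_check([.4464,.2499],.062,.12,'wrist16',.19)
pick2([.4697,-.2688],.010,.072,.034,lift=.15,hi=.15,name='wrist17')
im,d=optics.get_image('wrist'); save('wrist18',im)
E
python3 -c "
import cv2,numpy as np
a=[cv2.imread(f'pics/wrist{i}.png') for i in (16,17,18)]
cv2.imwrite('pics/w1618.png',cv2.resize(np.vstack([np.hstack(a[:2]),np.hstack([a[2],0*a[2]])]),(800,600)))"
```

```text
rel 0.06203210245959717 [0.446  0.2498 0.0823] [ 0.1  0.4 -0.7]
26.225
wrist circle [0.4439 0.2526] dia 0.0401 z 0.1203 1708
tilt [ 0.0108 -0.0191  0.1201]
down False [ 0.4701 -0.2691  0.0107] [-0.3  0.3  0.5]
grip 0.0431455089132789 [ 0.47   -0.269   0.0105] [-0.6  0.9  5.3]
lift 0.04312932052275655 [-0.8  0.4 -3.3] 31.3417
```

View pics/w1618.png

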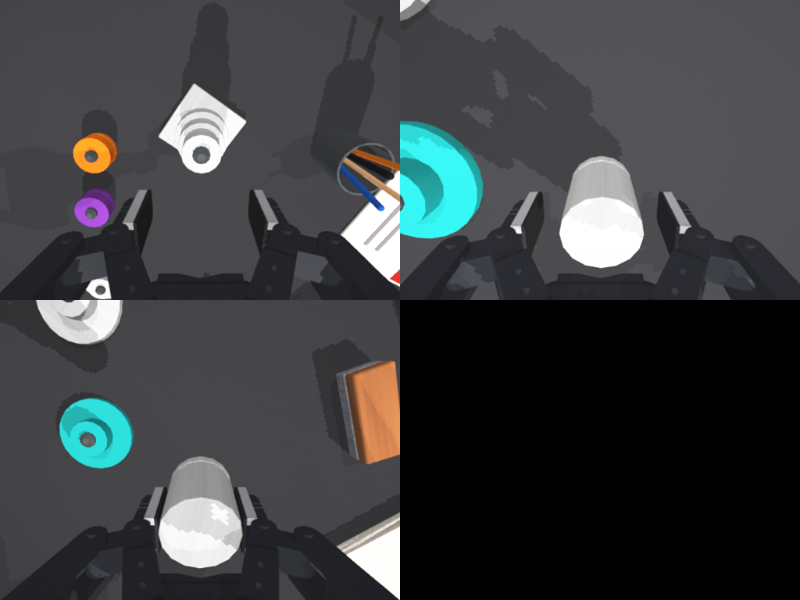

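```bash
python3 - <<'E'
from h import *
lower([.4315,-.0717],.0405,above=.14)
im,d=optics.get_image('side'); save('side19',cv2.resize(im[130:300,120:310],None,fx=3.1,fy=3.1))
im,d=optics.get_image('wrist'); save('wrist19',im)
E
```

```text
pre [ 0.4322 -0.0721  0.0552] [-0.5 -0.3 -2.8]
contact True [ 0.4316 -0.0717  0.0401] [-1.  -0.6  3.8] w 0.04354592062165894 33.6833
```

View pics/side19.png

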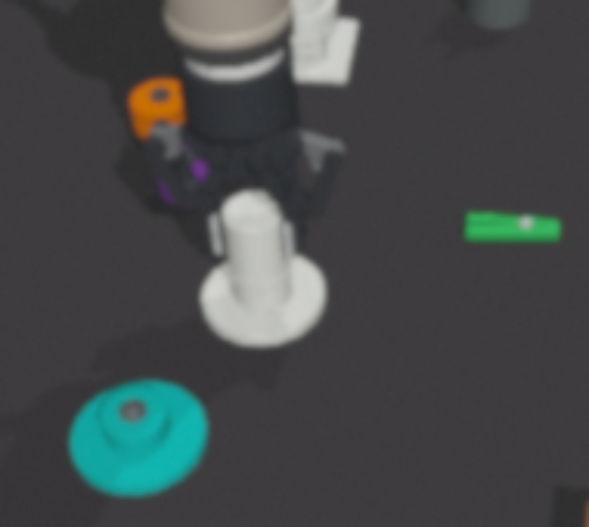

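View pics/wrist19.png

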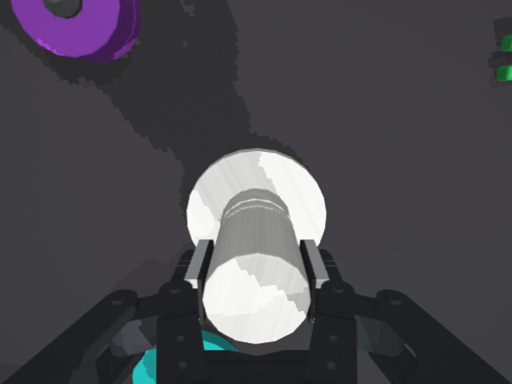

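The tall weight made contact at pick height plus 30 mm. I'll release, retreat, and check everything.

```bash
python3 - <<'E'
from h import *
release_check([.4315,-.0717],.070,.09,'wrist20',.18)
r.reach([.25,-.42,.22],q(yaw([.25,-.42])))
r.hold(.5)
ims={}
for n in('top','side'):
    im,d=optics.get_image(n); ims[n]=im; save(n+'21',im); np.savez(f'pics/{n}21.npz',im=im,d=d)
    v,u=np.nonzero(d>0); P=cloud(n,np.c_[u,v],d[v,u])
    hsv=cv2.cvtColor(im,cv2.COLOR_RGB2HSV)[v,u]; al=(hsv[:,2]>80)&(hsv[:,1]<60)
    for nm,z,c in(('wide',.06,(.4475,.248)),('mid',.09,(.4475,.248)),('nar',.12,(.4475,.248)),('tall',.09,(.432,-.073))):
        k=al&(abs(P[:,2]-z)<.005)&(np.hypot(P[:,0]-c[0],P[:,1]-c[1])<.045)
        cc,rr=cv2.minEnclosingCircle(P[k][:,:2].astype(np.float32)) if k.sum()>3 else ((0,0),0)
        print(n,nm,k.sum(),np.round(cc,4),'dia',round(2*rr,4),'z',np.median(P[k][:,2]).round(4) if k.any() else '')
s=r.read_state(); print(s['time_s'],s['grip_width'],s['contact_force'].round(1))
# unmoved things
a=np.load('pics/top0.npz')['im'].astype(int); b=ims['top'].astype(int); df=(abs(a-b).max(2)>40).astype(np.uint8)
save('diff',(df[...,None]*255).repeat(3,2))
E
python3 -c "
import cv2,numpy as np
a=[cv2.imread(f'pics/{i}.png') for i in ('top21','side21','diff','wrist20')]
cv2.imwrite('pics/fin.png',cv2.resize(np.vstack([np.hstack(a[:2]),np.hstack(a[2:])]),(800,600)))"
```

```text
rel 0.07017088590220788 [ 0.431  -0.0715  0.0399] [ 0.9 -0.5 -0.1]
35.2417
wrist circle [ 0.4299 -0.0703] dia 0.0441 z 0.0903 2090
tilt [-0.0023 -0.0176  0.0901]
top wide 177 [0.4468 0.2475] dia 0.0657 z 0.0604
top mid 142 [0.446  0.2471] dia 0.0517 z 0.0905
top nar 238 [0.4459 0.2486] dia 0.0402 z 0.1206
top tall 297 [ 0.4318 -0.0734] dia 0.0435 z 0.0909
side wide 121 [0.447  0.2487] dia 0.068 z 0.0597
side mid 93 [0.4471 0.2472] dia 0.055 z 0.0895
side nar 96 [0.4449 0.2497] dia 0.0404 z 0.12
side tall 238 [ 0.4317 -0.0734] dia 0.0455 z 0.0895
37.3583 0.0699921650611412 [ 0.1 -0.5 -0.6]
```

View pics/fin.png

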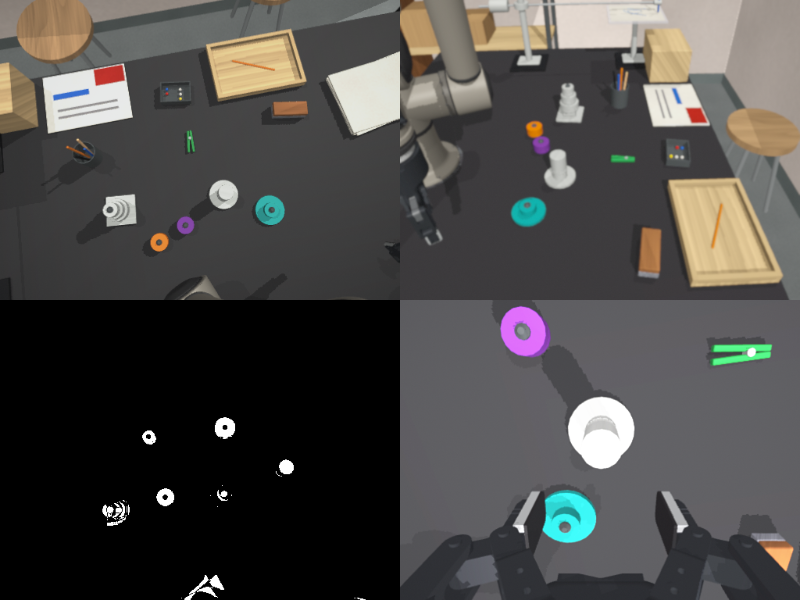

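The stack top is at 0.120 and the tall weight's top at 0.090. All centres are within about 2 mm of their seats. The difference picture shows changes only at the four weights, their two carriers and the arm. Handing in.

```bash
python3 - <<'E'
from h import *
r.finish_job()
E
```

```text
the job is handed in; nothing more can be done
```

The job is handed in. The wide, middle and narrow weights are stacked in that order on the square-footed carrier, and the tall weight stands on the aluminium round-footed one. Each was lowered under a force guard until it touched, then released, and the last check was at 37 s of the 102 s.

**Last checks:**
- **Heights:** the tops read about 0.060, 0.090 and 0.120 m on the stack and 0.090 m for the tall weight, so everything is fully seated.
- **Centring:** by the top camera, the weights sit within about 2 mm of their seat centres.
- **Other items:** the before/after top image shows changes only at the four weights, their two carriers and the arm. The pot, wiper, dish, clip and coloured look-alikes look unmoved.
- **Robot:** the gripper is open and the arm is clear of everything.

**What disagreed:**
- **Finger height:** the fingertips were about 36 mm higher than the stated tool geometry implies. I saw this in the wrist and side pictures before the first grasp and corrected the grasp heights for it.
- **Camera offset:** the wrist camera read up to about 4.5 mm away from the top camera in position. I corrected the placing positions for this.
- **Tilt:** the fits on the middle, narrow and tall weights' tops gave slopes of about 0.013 to 0.022, or about 0.8 to 1.3°. I put this down to depth noise, since the heights match full seating, but I did not confirm it another way.

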